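Gauge a bisque tile against a flip stop

ROBOT

A 7-joint arm with a two-finger parallel gripper is mounted at the origin on the work surface. World frame = base frame: x ahead of the robot, y to its left, z up, the work surface at z = 0. Lengths are in m, angles in rad, forces in N, time in s.
With the tool pointing down it reaches from about 0.4 to 0.85 m from the base axis. Payload 10.4 kg.
Tool frame: the origin (TCP) lies at the very end of the fingers, on their centre line; the grasp point (between the pads) lies 19 mm behind it; x points along the fingers, z is the direction in which the jaws open and shut, and the axes are right-handed (so a half turn about x gives the same grasp; the last joint's range is limited). The gripper opens to 85 mm and grips with 20 to 120 N. Pads are 22 mm wide; open, the fingers measure 114 mm over their backs; the gripper's body (76 mm by 85 mm) begins 54 mm behind the grasp point. The pads swing forward as they close: fully open they stand 13 mm farther back than shut.
Start: joints at [-1.256, 0.332, -0.065, 1.46, 0.022, 1.35, -0.088], TCP at [0.207, 0.59, 0.231] pointing down, gripper open.
Joint ranges: [-2.6, 2.6], [-0.5, 2.12], [-1.47, 1.34], [0.16, 2.42], [-1.27, 4.41], [0.06, 2.06], [-2.6, 2.6]. Speed limits (rad/s): [2.22, 2.22, 2.79, 2.79, 3.14, 3.14, 3.14].

INTERFACE

Orientations are given as a unit quaternion [x, y, z, w].
In Python, from workcell import telemetry, viewer, manip, spot_in, mark_of gives the robot as it stands. The module is installed in compiled form; this text tells all that it offers.
- The arm moves only by the shell command python3 -m crank 'ROWS' [FORCE]. ROWS is JSON, a list of rows, each a list of 3 entries, a list of its own where there are three numbers: the closure, from 0 (fully open) to 1 (shut), then the shift along the world's x, y, z in cm, then the turn, a rotation vector about the world's x, y, z in rad. A call has 1 to 12 rows; each row shifts and turns the commanded pose from where the row before left it; what a row does not reach is not made up. A row lasts 1/12 s, in which the tool goes at most 41.7 mm and 7.16 degrees, less where a joint would pass 70% of its speed; a pose out of reach is approached as far as the arm can. A call with a gripper value outside its range is refused whole. The fingers move at their own pace and stop on an object; FORCE is the grip in N (left out, the last holds). Time passes only in rows, so rows that do not move let the fingers close. It gives the time, the measured TCP pose, the force and the opening at its end, in the units of the state.
- telemetry.get_obs(): the state, without advancing time (a new reading comes with each control period).
- viewer.camera(name): name is "scene" or "top"; returns a dict with "frame" (480x640x3 uint8, red, green, blue), "intrinsics" (3x3 intrinsics, pixels), "cam_to_world" (4x4, takes a point from camera to world coordinates). Camera axes: x right, y up, looking along -z (the intrinsics and any distortion apply to the point x, -y, -z); pixel columns grow to the right and rows downward; lengths in m; the calibration is good to about 2 mm. A picture is of the moment at which its call begins. There is no depth.
- manip.hand_in(): hands the job in, once; it reports no verdict.
Trained networks look in a picture, given as the dict that the camera call returned (one of the last four; its "shot" number tells which), for a name from the list of things; names that differ only in an ending like _2 or _b are one class to them, and where a whole thing is asked for, a point or a joint stands for the part that bears it (a point fixed in the world has none). Each returns a list of dicts, best first, with "conf" (0 to 1); they miss things now and then, are a little off and sometimes report something else, mostly with a low value. They report only what shows in the picture. A call takes as long as a camera call. They do not tell look-alikes from the thing itself.
- spot_in(thing, picture): "location" ([x, y, z] in m, in the coordinates of the camera as it stood for that picture, good to about 4 mm: the middle of the surface that is visible of it).
- mark_of(thing, picture): "location" ([x, y, z] in m, in the coordinates of the camera as it stood for that picture, good to about 4 mm: a listed point, or the origin of a listed thing).
The state is a dict: "clock": time; "joint_pos": joint angles; "joint_velocities": joint speeds; "tau": joint torques, N m; "position": TCP position; "ee_rot": TCP orientation; "ft_force": force on the tool from outside, world axes, zero at the start; "torque": the same for the moment, N m; "grip_width": opening from 0.0 (shut) to 1.0 (fully open).
Only numpy, scipy, OpenCV 4.12 (cv2) and the standard library are available. Lean on these libraries where they do the work, as an engineer would, in place of code of your own. Each camera call takes 0.05 s, during which the arm holds its last target. There are 200 camera calls.

TASK

On the tile jig, flip the hinged yellow stop fully down, then slide the terracotta tile flat and square along the aluminium fence until its end presses lightly but surely on the stop's brass gauge screw; do not force it. With the tile gauged, flip the stop back up past upright so the brush has room, leaving the tile flat on the board, flush to the fence and just where the screw set it. Leave the jars and the cup alone.

Things in the scene. Friction and masses are not known exactly. Their poses are not given: they have to be found in the camera images.
- jig: The fixed tile jig: a plywood board 230 mm (x) by 400 mm (y) by 18 mm thick with an aluminium fence along its far side. Origin: underside, on the table, 60 mm short of the fence's near face (board from x -125 to +105 mm, y -200 to +200 mm). The tile slides on the board, on the robot's side of the fence.
- fence (a point): Point on the near face of the fence, mid-length, level with the board's top (18 mm above the table). x points square into the fence, away from the tile's lane; y runs along the fence, from the tile towards the stop; z up. The fence is 30 mm tall above the board, 25 mm thick, 400 mm long.
- tile_centre (a point): Centre (half-way up) of the loose terracotta tile, 60 mm (x) by 100 mm (y) by 12 mm thick, 0.15 to 0.26 kg, flat on the board. Its x is to point into the fence, its y towards the stop; it starts up to 0.2 rad askew and some 10 to 40 mm short of the fence. Once flush there is no room for a finger on the fence's side: push it by its edges with shut fingertips. Its friction is not known.
- stop_hinge (a point): Point on the stop's hinge axis, mid-width. The axis runs along the fence's y, 46 mm above the board and 6 mm beyond the fence's near face. It sits on a blue carriage (44 mm wide along y, up to 53 mm above the board) that is clamped somewhere along the fence and does not slip.
- stop_knob (a point): Centre of the red cross-knob at the stop's free end: a cylinder 16 mm across, 30 mm long along the hinge axis, 76 mm from the hinge; 47 mm above the board over the tile's lane when the stop is down. Pinch its two ends from above (fingers closing along the hinge axis): it pivots in the pads as the stop swings. The arm to the hinge is 24 mm wide, 8 mm thick.
- stop_plate (a point): Point on the axis of the brass gauge screw, mid-width of the 14 mm thick plate under the stop's arm; 35 mm from the hinge and 8.5 mm above the board when down. The screw's flat head (14 mm across) faces the tile; its face stands 16 to 36 mm from this point, towards the fence's minus y. How far differs each time and is not measured. It does not give; it is meant for a light press of 3 to 10 N.
- stop (a joint): Angle of the flip stop in rad: 0 fully down at its rest, 1.57 upright, 1.9 the far rest, leaning back over the fence. A friction hinge (about 0.12 N m): it stays where it is left and does not drop by itself, so it has to be brought right down on its rest.
Not all that is in view belongs to the job. Of the things like the part that bears tile_centre, leave any that is black or pink; of the rest the smaller one is meant.

How it is judged:
On the way, in this order (a step that is already met when the one before it is completed fails the run):
1. the stop is flipped fully down (value of joint stop below 0.05 rad), for 0.2 s.
2. with the stop fully down, the tile bears on its gauge screw with at least 1.5 N, flush to the fence (within 3 mm) and square (within 0.04 rad) (value of joint stop below 0.05 rad and contact force between tile and screw above 1.5 N and x of tile_centre in the frame of fence above -0.033 m and angle between the y axis of tile_centre and the y axis of fence, either way round below 0.04 rad), for 0.2 s.
At the end, for the whole second after the job is handed in: The stop stands at or past upright (above 1.55 rad) and still; the tile lies flat and at rest on the board, flush to the fence (gap under 3 mm) and square (within 0.04 rad), and its end is still where the gauge screw set it along the fence (2.5 mm clear at most, 2 mm too far at most) (value of joint stop above 1.55 rad and x of tile_centre in the frame of fence above -0.033 m and angle between the y axis of tile_centre and the y axis of fence, either way round below 0.04 rad and z of tile_centre in the frame of fence below 0.009 m and angle between tile_centre's own z axis and vertical below 0.05 rad and y of screw_c0 in the frame of tile_centre between 0.051 and 0.0555 m and linear speed of tile below 0.01 m/s and velocity of joint stop between -0.1 and 0.1 rad/s); the robot touches nothing.
It fails at once if the tile is forced against the gauge screw or the stop (over 16 N) (contact force between tile and stop above 16 N).
It fails at once if a jar or the cup is moved over 15 mm (distance of any of pot, blue_jar, pink_jar, cup from where it was at the start of the episode above 0.015 m).
It also fails if it takes over 72 s, if anything falls off the work surface, if the arm or the gripper's body presses on something with over 40 N, if the wrist force passes 120 N, or if a joint passes its speed limit or range.

## Working session

There is one attempt and no reset: what is moved stays moved. The work goes in short steps, Python scripts to look and compute and a shell command to move; the robot and the scene stay as the last step left them, time stands still between calls to the robot, and variables do not carry over. Pictures are saved under pics/ and viewed, about 8 in all and at most 12, crops included, and the job is handed in when it is done.

```bash
mkdir -p pics; cat > h.py <<'E'
import numpy as np, cv2
from workcell import telemetry, viewer, manip, spot_in, mark_of
def cam(n): return viewer.camera(n)
def w(p,l): 
    T=np.array(p["cam_to_world"]); return T[:3,:3]@np.array(l)+T[:3,3]
def px(p,X):
    T=np.array(p["cam_to_world"]); c=T[:3,:3].T@(np.array(X)-T[:3,3]); u=np.array(p["intrinsics"])@[c[0],-c[1],-c[2]]; return u[:2]/u[2]
def ray(p,uv,z):
    T=np.array(p["cam_to_world"]); d=np.linalg.inv(np.array(p["intrinsics"]))@[uv[0],uv[1],1]; d=T[:3,:3]@[d[0],-d[1],-d[2]]
    return T[:3,3]+d*(z-T[2,3])/d[2]
def save(p,n): cv2.imwrite("pics/"+n,p["frame"][:,:,::-1])
E
python3 - <<'E'
from h import *
print(telemetry.get_obs())
for n in ("top","scene"):
    p=cam(n); save(p,n+"0.png"); print(n,[k for k in p], np.round(p["cam_to_world"],3).tolist(), np.round(p["intrinsics"]).tolist(), p.get("distortion"))
    for t in ("jig","fence","tile_centre","stop_hinge","stop_knob","stop_plate"):
        for r in mark_of(t,p)[:4]:
            X=w(p,r["location"]); print(t,round(r["conf"],2),X.round(3),px(p,X).round())
E
```

```text
{'clock': 0.0, 'joint_pos': array([-1.25561146,  0.33288882, -0.06470619,  1.46093331,  0.02158267,
        1.34990138, -0.08849734]), 'joint_velocities': array([-0.00060596, -0.00077549, -0.00098837,  0.00232231, -0.00047004,
       -0.00175461, -0.00094167]), 'tau': array([ 1.38843880e-04, -6.25450373e+01,  4.91252658e-02, -3.91591287e+01,
        1.61745551e-02,  1.00740461e-02, -2.16354431e-05]), 'position': array([0.20699586, 0.58933047, 0.23050918]), 'ee_rot': array([-0.40915476,  0.57733012,  0.40854065,  0.57652134]), 'ft_force': array([0.04675861, 0.13938794, 0.48747388]), 'torque': array([ 0.01955892, -0.02363842,  0.04399654]), 'grip_width': 1.0003034203997263}
top ['frame', 'intrinsics', 'cam_to_world', 'shot'] [[-0.013, 0.981, -0.192, 0.35], [-1.0, -0.012, 0.008, -0.067], [0.006, 0.192, 0.981, 0.801], [0.0, 0.0, 0.0, 1.0]] [[500.0, 0.0, 311.0], [0.0, 500.0, 239.0], [0.0, 0.0, 1.0]] None
jig 0.75 [0.582 0.028 0.004] [249. 195.]
jig 0.55 [0.639 0.029 0.018] [248. 159.]
fence 0.89 [0.638 0.028 0.021] [248. 159.]
fence 0.3 [0.579 0.026 0.001] [251. 197.]
tile_centre 0.96 [ 0
[... 247 characters left out ...]
[0.614 0.123 0.108] [176. 154.]
scene ['frame', 'intrinsics', 'cam_to_world', 'shot'] [[-0.273, -0.598, 0.754, 1.316], [0.962, -0.179, 0.207, 0.133], [0.011, 0.782, 0.624, 0.727], [0.0, 0.0, 0.0, 1.0]] [[578.0, 0.0, 325.0], [0.0, 578.0, 239.0], [0.0, 0.0, 1.0]] None
jig 0.63 [ 0.58   0.024 -0.002] [374. 300.]
fence 0.78 [0.64  0.03  0.017] [371. 317.]
tile_centre 0.92 [0.334 0.093 0.005] [432. 224.]
tile_centre 0.8 [ 0.353 -0.076  0.005] [350. 215.]
tile_centre 0.67 [ 0.577 -0.079  0.025] [319. 277.]
tile_centre 0.62 [ 0.684 -0.289  0.007] [187. 301.]
stop_hinge 0.95 [0.646 0.123 0.063] [429. 312.]
stop_knob 0.68 [0.648 0.121 0.137] [433. 278.]
stop_plate 0.56 [0.609 0.124 0.101] [436. 280.]
```

View pics/top0.png

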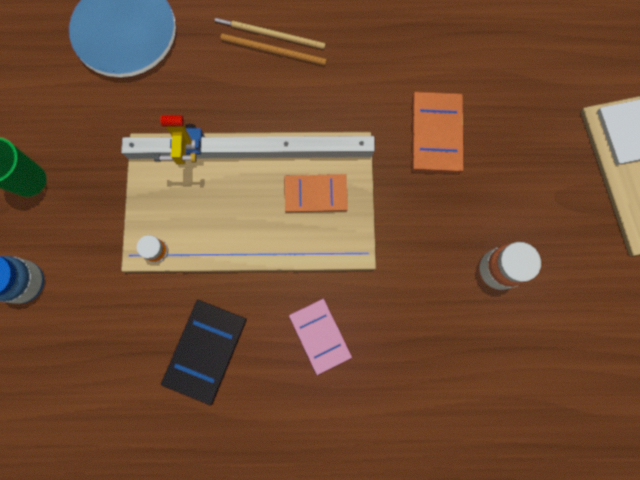

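View pics/scene0.png

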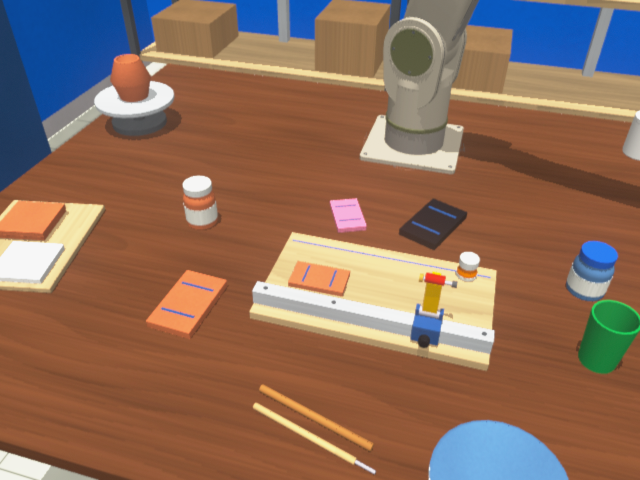

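Tile candidates in the top view are the black one (204,352), the pink one (320,336), the big terracotta one (438,132) and the small terracotta one on the jig (316,193). With black and pink excluded, the smaller of the other two is the one on the jig. I'll confirm that in a crop and measure yaw.

```bash
cat >> h.py <<'E'
def tile(p,box):
    h=cv2.cvtColor(p["frame"],cv2.COLOR_RGB2HSV); m=cv2.inRange(h,(4,150,110),(14,255,255)); k=np.zeros_like(m); x0,y0,x1,y1=box; k[y0:y1,x0:x1]=m[y0:y1,x0:x1]
    k=cv2.morphologyEx(k,cv2.MORPH_CLOSE,np.ones((7,7)))
    c=max(cv2.findContours(k,0,2)[0],key=cv2.contourArea)[:,0]
    P=np.array([ray(p,q,.030)[:2] for q in c]); 
    r=cv2.minAreaRect((P*1000).astype(np.float32)); return cv2.boxPoints(r).round(1), r
E
python3 - <<'E'
from h import *
from scipy.spatial.transform import Rotation as R
M=R.from_quat(telemetry.get_obs()["ee_rot"]).as_matrix(); print(M.round(3))
p=cam("top")
print("tile",tile(p,(270,165,365,225)))
print("big",tile(p,(400,80,480,180))[1])
# blue line and board near edge, fence top edges
for uv,z in (((123,271),.018),((375,268),.018),((130,254),.018),((368,253),.018)): print(uv,ray(p,uv,z).round(4))
g=cv2.cvtColor(p["frame"],cv2.COLOR_RGB2GRAY); e=cv2.Canny(g,40,120)
for l in cv2.HoughLinesP(e,1,np.pi/720,50,minLineLength=100,maxLineGap=15)[:,0]:
    if 110<l[1]<290 and l[0]<380: 
        for z in (.018,.048):
            a=ray(p,l[:2],z);b=ray(p,l[2:],z);print(l,z,a.round(4)[:2],b.round(4)[:2],"slope",round((b-a)[0]/(b-a)[1],4))
cv2.imwrite("pics/c1.png",cv2.resize(p["frame"][85:285,110:480,::-1],None,fx=2.1,fy=2.1,interpolation=cv2.INTER_CUBIC))
for n in("top","scene"):
    q=cam(n)
    for t in("stop_knob","stop_hinge","stop_plate","fence"):
        for r in mark_of(t,q)[:1]: print(n,t,round(r["conf"],2),w(q,r["location"]).round(4))
E
```

```text
[[ 0.    -0.943  0.331]
 [ 0.     0.331  0.943]
 [-1.     0.     0.   ]]
tile (array([[ 546.3, -129.4],
       [ 606.1, -129.5],
       [ 606.3,  -32.1],
       [ 546.6,  -32. ]], dtype=float32), ((576.3182373046875, -80.75180053710938), (97.38529205322266, 59.769561767578125), 89.84236145019531))
big ((682.3849487304688, -287.02435302734375), (131.81845092773438, 159.8068084716797), 87.31165313720703)
(123, 271) [0.4559 0.2232 0.018 ]
(375, 268) [ 0.4559 -0.1731  0.018 ]
(130, 254) [0.4829 0.2138 0.018 ]
(368, 253) [ 0.48   -0.1629  0.018 ]
[122 256 375 254] 0.018 [0.4798 0.2262] [ 0.4783 -0.1739] slope 0.0039
[122 256 375 254] 0.048 [0.4749 0.215 ] [ 0.4733 -0.1698] slope 0.0039
[170 153 270 152] 0.018 [0.6507 0.1576] [ 0.6507 -0.007 ] slope 0.0002
[170 153 270 152] 0.048 [0.6392 0.149 ] [ 0.6392 -0.0093] slope 0.0002
[122 254 375 252] 0.018 [0.483  0.2264] [ 0.4815 -0.174 ] slope 0.0039
[122 254 375 252] 0.048 [0.4779 0.2152] [ 0.4764 -0.1699] slope 0.0039
[237 132 370 132] 0.018 [0.6864 0.0479] [ 0.684  -0.1733] slope 0.0105
[237 132 370 132] 0.048 [0.6735 0.0435] [ 0.6712 -0.169
[... 381 characters left out ...]
37 313 136] 0.048 [0.6656 0.1008] [ 0.6654 -0.0778] slope 0.0011
[121 270 130 133] 0.018 [0.4576 0.2265] [0.6865 0.2253] slope -198.2464
[121 270 130 133] 0.048 [0.4534 0.2152] [0.6736 0.2141] slope -198.2464
[371 156 375 267] 0.018 [ 0.642  -0.1734] [ 0.4575 -0.1731] slope -646.7605
[371 156 375 267] 0.048 [ 0.6308 -0.1693] [ 0.4534 -0.1691] slope -646.7605
top stop_knob 0.82 [0.6468 0.1282 0.1357]
top stop_hinge 0.81 [0.6451 0.1195 0.0649]
top stop_plate 0.91 [0.6144 0.1208 0.1032]
top fence 0.77 [0.6402 0.0278 0.0198]
scene stop_knob 0.56 [0.6486 0.1242 0.1408]
scene stop_hinge 0.76 [0.646  0.1236 0.0673]
scene stop_plate 0.89 [0.6104 0.1253 0.1046]
scene fence 0.91 [0.6422 0.0276 0.0152]
```

View pics/c1.png

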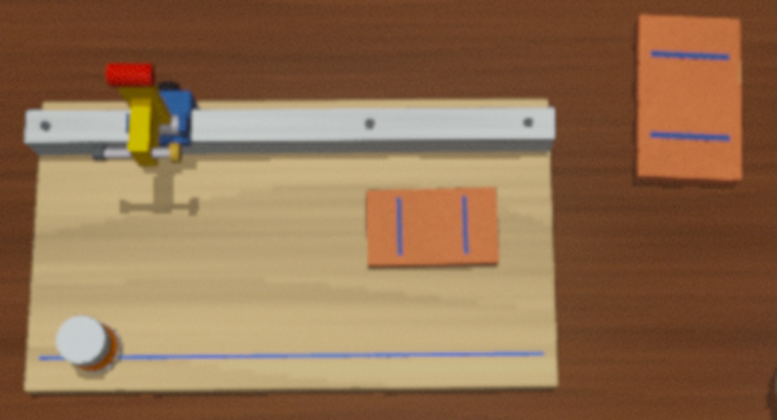

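The crop confirms the small tile: about 60×97 mm on the jig at crop (432,228), while the big one is about 132×160 mm. The jig yaw is about −0.004 rad and the fence face is at x≈0.640. Next I move over the knob.

```bash
python3 -m crank '[[0,[2.4,-2.6,0],[0,0,0.11]],[0,[2.4,-2.6,0],[0,0,0.11]],[0,[2.4,-2.6,0],[0,0,0.11]],[0,[2.4,-2.6,0],[0,0,0]],[0,[2.4,-2.6,0],[0,0,0]],[0,[2.4,-2.6,0],[0,0,0]],[0,[2.4,-2.6,0],[0,0,0]],[0,[2.4,-2.6,0],[0,0,0]],[0,[2.4,-2.6,0],[0,0,0]],[0,[2.4,-2.6,0],[0,0,0]],[0,[2.4,-2.6,0],[0,0,0]],[0,[2.4,-2.6,0],[0,0,0]]]' 25 && python3 -m crank '[[0,[2.6,-2.5,0],[0,0,0]],[0,[2.6,-2.5,0],[0,0,0]],[0,[2.6,-2.5,0],[0,0,0]],[0,[2.6,-2.5,0],[0,0,0]],[0,[2.4,-2.5,0],[0,0,0]],[0,[2.4,-2.5,0],[0,0,0]],[0,[0,0,0],[0,0,0]],[0,[0,0,0],[0,0,0]],[0,[0,0,0],[0,0,0]]]'
```

```text
clock: 2.25
position: [0.4961, 0.2763, 0.2316]
ee_rot: [-0.498, 0.502, 0.498, 0.502]
ft_force: [0.1, 0.8, -0.3]
grip_width: 1.0
clock: 3.0
position: [0.647, 0.1282, 0.2311]
ee_rot: [-0.498, 0.502, 0.498, 0.502]
ft_force: [-0.5, -0.9, -0.2]
grip_width: 1.003
```

```bash
python3 -m crank '[[0,[0.1,-0.3,-2.8],[0,0,0]],[0,[0,0,-2.8],[0,0,0]],[0,[0,0,-2.8],[0,0,0]],[0,[0,0,-2.7],[0,0,0]],[0,[0,0,0],[0,0,0]],[0.3,[0,0,0],[0,0,0]],[0.5,[0,0,0],[0,0,0]],[0.6,[0,0,0],[0,0,0]],[0.7,[0,0,0],[0,0,0]],[0.8,[0,0,0],[0,0,0]],[1,[0,0,0],[0,0,0]],[1,[0,0,0],[0,0,0]]]' 25; python3 - <<'E'
from h import *
p=cam("scene"); cv2.imwrite("pics/c2.png",cv2.resize(p["frame"][160:380,300:560,::-1],None,fx=2.5,fy=2.5))
print(telemetry.get_obs()["grip_width"])
E
```

```text
clock: 4.0
position: [0.6494, 0.1226, 0.1225]
ee_rot: [-0.499, 0.502, 0.497, 0.503]
ft_force: [-1.5, -6.1, 7.5]
grip_width: 0.346
0.34605031614758364
```

View pics/c2.png

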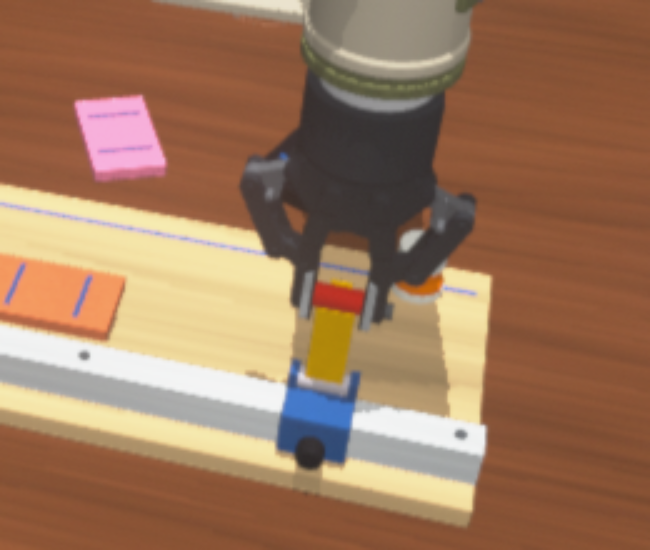

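The grip is good: the opening is 29 mm and the red knob sits between the pads at crop (340,297). Now I swing it down.

```bash
python3 -m crank '[[1,[-1.0,-0.2,-0.05],[0,0,0]],[1,[-1.0,0,-0.2],[0,0,0]],[1,[-0.95,0,-0.3],[0,0,0]],[1,[-0.9,0,-0.45],[0,0,0]],[1,[-0.8,0,-0.55],[0,0,0]],[1,[-0.75,0,-0.65],[0,0,0]],[1,[0,0,0],[0,0,0]]]'
```

```text
clock: 4.63
position: [0.5937, 0.1225, 0.0996]
ee_rot: [-0.498, 0.502, 0.498, 0.502]
ft_force: [-4.4, -1.8, 6.3]
grip_width: 0.345
```

```bash
python3 -m crank '[[1,[-0.65,0,-0.75],[0,0,0]],[1,[-0.55,0,-0.8],[0,0,0]],[1,[-0.45,0,-0.9],[0,0,0]],[1,[-0.3,0,-0.95],[0,0,0]],[1,[-0.2,0,-1.0],[0,0,0]],[1,[-0.05,0,-1.0],[0,0,0]],[1,[0,0,0],[0,0,0]],[1,[0,0,0],[0,0,0]]]'
```

```text
clock: 5.3
position: [0.5717, 0.1225, 0.0446]
ee_rot: [-0.498, 0.502, 0.498, 0.502]
ft_force: [-4.6, -0.8, -0.6]
grip_width: 0.344
```

```bash
python3 -m crank '[[1,[0.3,0,-0.3],[0,0,0]],[1,[0,0,-0.3],[0,0,0]],[1,[0,0,-0.3],[0,0,0]],[1,[0,0,0],[0,0,0]],[1,[0,0,0],[0,0,0]]]'; python3 - <<'E'
from h import *
for n in("top","scene"):
    q=cam(n)
    for t in("stop_knob","stop_hinge","stop_plate"):
        for r in mark_of(t,q)[:1]: print(n,t,round(r["conf"],2),w(q,r["location"]).round(4))
E
```

```text
clock: 5.72
position: [0.5736, 0.1225, 0.0371]
ee_rot: [-0.497, 0.503, 0.499, 0.501]
ft_force: [-17.5, -2.5, 21.4]
grip_width: 0.343
top stop_knob 0.5 [0.5677 0.1229 0.0653]
top stop_hinge 0.6 [0.645  0.1196 0.0663]
scene stop_knob 0.58 [0.5679 0.1229 0.064 ]
scene stop_hinge 0.72 [0.6503 0.1244 0.063 ]
scene stop_plate 0.72 [0.6099 0.1264 0.0268]
```

```bash
python3 -m crank '[[0.5,[0,0,0],[0,0,0]],[0.2,[0,0,0],[0,0,0]],[0,[0,0,0],[0,0,0]],[0,[0,0,0],[0,0,0]],[0,[0,0,0],[0,0,0]],[0,[0,0,3],[0,0,0]],[0,[0,0,3.5],[0,0,0]],[0,[0,0,3.5],[0,0,0]],[0,[-1.5,-3.5,0],[0,0,0]],[0,[-1.5,-3.5,0],[0,0,0]],[0,[-1.5,-3.5,0],[0,0,0]],[0,[-1.5,-3.5,0],[0,0,0]]]' && python3 -m crank '[[0,[-1.5,-3.5,0],[0,0,0]],[0.3,[-1,-1.5,0],[0,0,0]],[0.6,[0,0,0],[0,0,0]],[1,[0,0,0],[0,0,0]],[1,[0,0,0],[0,0,0]],[1,[0,0,0],[0,0,0]],[1,[0,0,0],[0,0,0]]]'; python3 - <<'E'
from h import *
p=cam("scene"); q=cam("top")
a=cv2.resize(p["frame"][220:370,300:500],(800,600))[:,:,::-1]; cv2.imwrite("pics/c3.png",a); save(q,"t3.png")
for n,q in(("top",q),("scene",p)):
    for t in("stop_knob","stop_hinge","stop_plate"):
        for r in mark_of(t,q)[:1]: print(n,t,round(r["conf"],2),w(q,r["location"]).round(4))
print(telemetry.get_obs()["position"],telemetry.get_obs()["ft_force"],telemetry.get_obs()["grip_width"])
E
```

```text
clock: 7.12
position: [0.5144, -0.0186, 0.1356]
ee_rot: [-0.498, 0.502, 0.498, 0.502]
ft_force: [0.3, -0.9, -0.1]
grip_width: 1.007
clock: 7.7
position: [0.4905, -0.0662, 0.1352]
ee_rot: [-0.498, 0.502, 0.499, 0.501]
ft_force: [0.2, -0.0, 0.1]
grip_width: 0.145
top stop_knob 0.83 [0.5669 0.1264 0.066 ]
top stop_hinge 0.92 [0.6463 0.1172 0.0671]
top stop_plate 0.94 [0.6132 0.124  0.0279]
scene stop_knob 0.67 [0.5662 0.1227 0.0637]
scene stop_hinge 0.76 [0.6466 0.125  0.0655]
scene stop_plate 0.86 [0.6119 0.1255 0.0304]
[ 0.49017856 -0.06723633  0.13533784] [0.34010534 0.00494217 0.05482567] -0.0020487860370634998
```

View pics/c3.png

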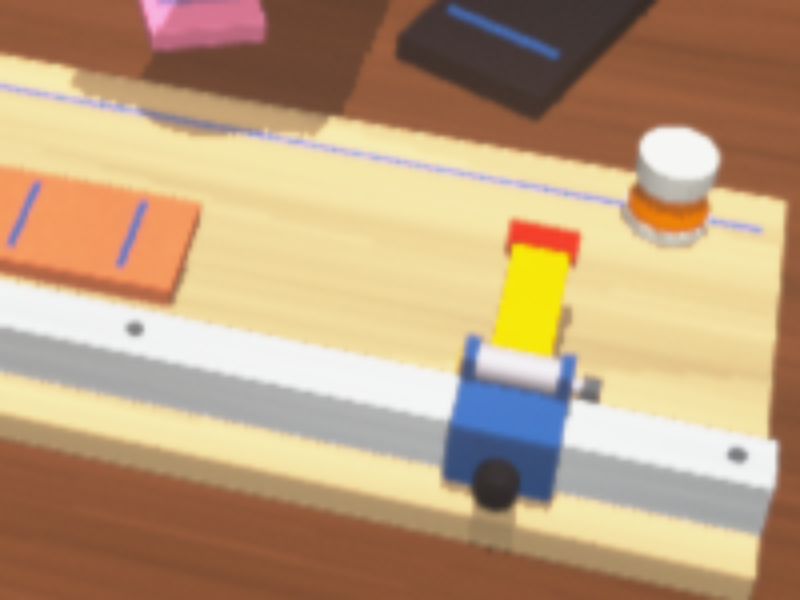

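The stop is down: the knob reads z≈0.065, and in the crop the red knob is at (543,240) with the arm level. Next I push the tile to the fence from its near edge.

```bash
python3 -m crank '[[1,[1.3,-0.7,-3],[0,0,0]],[1,[1.2,-0.7,-3],[0,0,0]],[1,[0,0,-2.5],[0,0,0]],[1,[0,0,-1.5],[0,0,0]],[1,[0,0,-0.8],[0,0,0]],[1,[0,0,-0.4],[0,0,0]],[1,[0,0,0],[0,0,0]],[1,[0,0,0],[0,0,0]]]' 40 && python3 -m crank '[[1,[0.8,0,0],[0,0,0]],[1,[0.6,0,0],[0,0,0]],[1,[0.6,0,0],[0,0,0]],[1,[0.6,0,0],[0,0,0]],[1,[0.6,0,0],[0,0,0]],[1,[0.6,0,0],[0,0,0]],[1,[0.4,0,0],[0,0,0]],[1,[0.4,0,0],[0,0,0]],[1,[0,0,0],[0,0,0]],[1,[0,0,0],[0,0,0]]]'
```

```text
clock: 8.77
position: [0.5158, -0.0813, 0.0243]
ee_rot: [-0.498, 0.502, 0.498, 0.502]
ft_force: [0.3, 0.8, -0.1]
grip_width: 0.001
clock: 9.6
position: [0.5613, -0.0813, 0.0233]
ee_rot: [-0.498, 0.502, 0.498, 0.502]
ft_force: [-0.9, 0.4, -0.1]
grip_width: -0.001
```

```bash
python3 -m crank '[[1,[0.2,0,0],[0,0,0]],[1,[0.2,0,0],[0,0,0]],[1,[0.2,0,0],[0,0,0]],[1,[0.1,0,0],[0,0,0]],[1,[0,0,0],[0,0,0]],[1,[0,0,0],[0,0,0]]]'; python3 -m crank '[[1,[0.1,0,0],[0,0,0]],[1,[0.1,0,0],[0,0,0]],[1,[0,0,0],[0,0,0]],[1,[0,0,0],[0,0,0]]]'
```

```text
clock: 10.1
position: [0.5683, -0.0813, 0.0234]
ee_rot: [-0.498, 0.502, 0.498, 0.502]
ft_force: [0.2, -0.9, 0.1]
grip_width: -0.003
clock: 10.43
position: [0.5693, -0.0815, 0.0232]
ee_rot: [-0.498, 0.502, 0.498, 0.502]
ft_force: [-5.3, -0.3, 4.0]
grip_width: 0.003
```

```bash
python3 -m crank '[[1,[0.1,0,0],[0,0,0]],[1,[0,0,0],[0,0,0]],[1,[-1,0,0],[0,0,0]],[1,[-3,0,0],[0,0,1e-9]],[1,[0,-3.2,0],[0,0,0]],[1,[0,-3.2,0],[0,0,0]],[1,[0,-3,0],[0,0,0]],[1,[2.5,0,0],[0,0,0]],[1,[2.8,0,0],[0,0,0]],[1,[2.8,0,0],[0,0,0]],[1,[0,0,0],[0,0,0]],[1,[0,0,0],[0,0,0]]]'; python3 - <<'E'
from h import *
q=cam("top"); cv2.imwrite("pics/t4.png",cv2.resize(q["frame"][100:280,110:400,::-1],None,fx=2.7,fy=2.7,interpolation=cv2.INTER_CUBIC))
print(tile(q,(240,140,365,225))); print(telemetry.get_obs()["position"])
p=cam("scene"); print([ (round(r["conf"],2),w(p,r["location"]).round(4)) for r in mark_of("tile_centre",p)[:4]])
E
```

```text
clock: 11.43
position: [0.6133, -0.1749, 0.0229]
ee_rot: [-0.499, 0.502, 0.498, 0.502]
ft_force: [-0.8, -0.7, -0.2]
grip_width: -0.006
(array([[584.9, -61.2],
       [638.9, -61.4],
       [639. , -33.9],
       [585. , -33.7]], dtype=float32), ((611.94091796875, -47.55083465576172), (27.56597328186035, 53.96400833129883), 89.82037353515625))
[ 0.61210287 -0.17539218  0.02297106]
[(0.98, array([ 0.3514, -0.0767,  0.0075])), (0.87, array([ 0.6857, -0.2868,  0.0066])), (0.84, array([0.3292, 0.0922, 0.0073])), (0.69, array([ 0.6112, -0.0791,  0.0218]))]
```

View pics/t4.png

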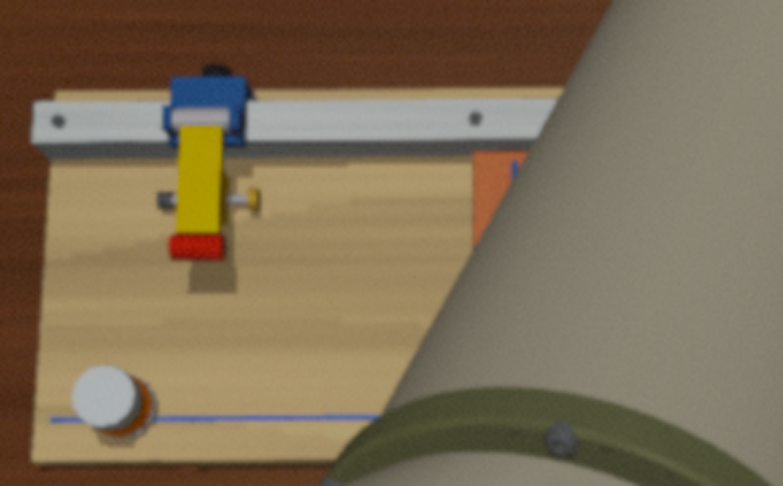

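The tile's far edge meets the fence in the crop, around (490,152). The brass screw head face is at crop (260,199) and the tile's leading end is at crop x≈473.

```bash
python3 - <<'E'
from h import *
q=cam("top"); f=lambda a,b,z: ray(q,(110+a/2.7,100+b/2.7),z).round(4)
print("screw face",f(260,199,.0265),f(260,192,.0335),"tile lead",f(473,200,.030), f(474,155,.03),f(473,235,.03))
E
python3 -m crank '[[1,[-0.1,1,0],[0,0,0]],[1,[0,1,0],[0,0,0]],[1,[0,0.5,0],[0,0,0]],[1,[0,0.5,0],[0,0,0]],[1,[0,0.5,0],[0,0,0]],[1,[0,0.5,0],[0,0,0]],[1,[0,0.5,0],[0,0,0]],[1,[0,0,0],[0,0,0]],[1,[0,0,0],[0,0,0]]]'
```

```text
screw face [0.6115 0.0952 0.0265] [0.6135 0.0938 0.0335] tile lead [ 0.6083 -0.0324  0.03  ] [ 0.6366 -0.0331  0.03  ] [ 0.5866 -0.0324  0.03  ]
clock: 12.38
position: [0.6112, -0.1299, 0.0234]
ee_rot: [-0.498, 0.502, 0.498, 0.502]
ft_force: [-0.7, -0.7, 0.6]
grip_width: -0.0
```

```bash
python3 -m crank '[[1,[0,0.5,0],[0,0,0]],[1,[0,0.5,0],[0,0,0]],[1,[0,0.5,0],[0,0,0]],[1,[0,0.5,0],[0,0,0]],[1,[0,0.5,0],[0,0,0]],[1,[0,0.5,0],[0,0,0]],[1,[0,0.5,0],[0,0,0]],[1,[0,0.5,0],[0,0,0]],[1,[0,0.5,0],[0,0,0]],[1,[0,0.5,0],[0,0,0]],[1,[0,0.5,0],[0,0,0]],[1,[0,0,0],[0,0,0]]]'; python3 - <<'E'
from h import *
q=cam("top"); cv2.imwrite("pics/t5.png",cv2.resize(q["frame"][100:280,110:400,::-1],None,fx=2.7,fy=2.7,interpolation=cv2.INTER_CUBIC))
print(tile(q,(200,140,365,225))[0]); print(telemetry.get_obs()["position"])
E
```

```text
clock: 13.38
position: [0.6112, -0.0737, 0.0233]
ee_rot: [-0.498, 0.501, 0.499, 0.502]
ft_force: [0.5, -0.1, -0.2]
grip_width: 0.005Traceback (most recent call last):
  File "<stdin>", line 3, in <module>
  File "h.py", line 15, in tile
    c=max(cv2.findContours(k,0,2)[0],key=cv2.contourArea)[:,0]
      ~~~^^^^^^^^^^^^^^^^^^^^^^^^^^^^^^^^^^^^^^^^^^^^^^^^
ValueError: max() iterable argument is empty
```

View pics/t5.png

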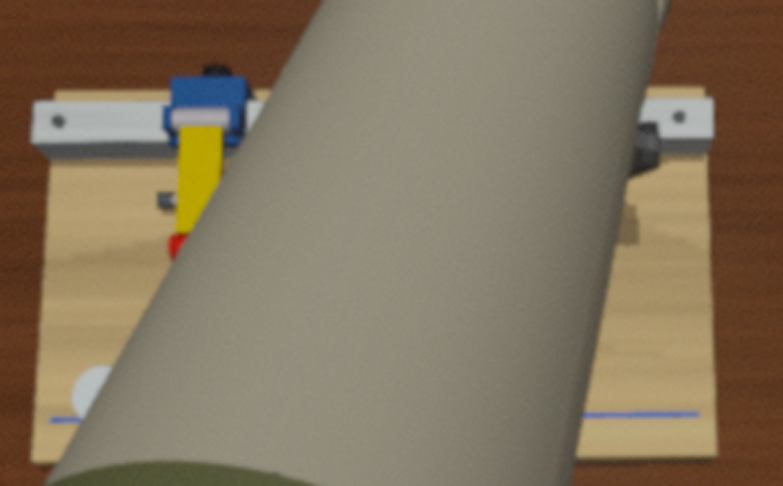

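The arm blocks the top view, so I'll use the scene camera.

```bash
python3 - <<'E'
from h import *
p=cam("scene"); x0,y0=250,220; cv2.imwrite("pics/s6.png",cv2.resize(p["frame"][220:370,270:470,::-1],(800,600),interpolation=cv2.INTER_CUBIC))
print(tile(p,(250,220,470,370))[0]); print([ (round(r["conf"],2),w(p,r["location"]).round(4)) for r in mark_of("tile_centre",p)[:5]])
E
```

```text
[[ 712.4 -157.6]
 [ 808.3 -157.7]
 [ 808.7  197.5]
 [ 712.9  197.6]]
[(0.87, array([ 0.6108, -0.0085,  0.0247])), (0.7, array([ 0.3503, -0.0814,  0.0066])), (0.64, array([ 0.6861, -0.2885,  0.0083])), (0.58, array([0.3339, 0.0941, 0.007 ]))]
```

View pics/s6.png

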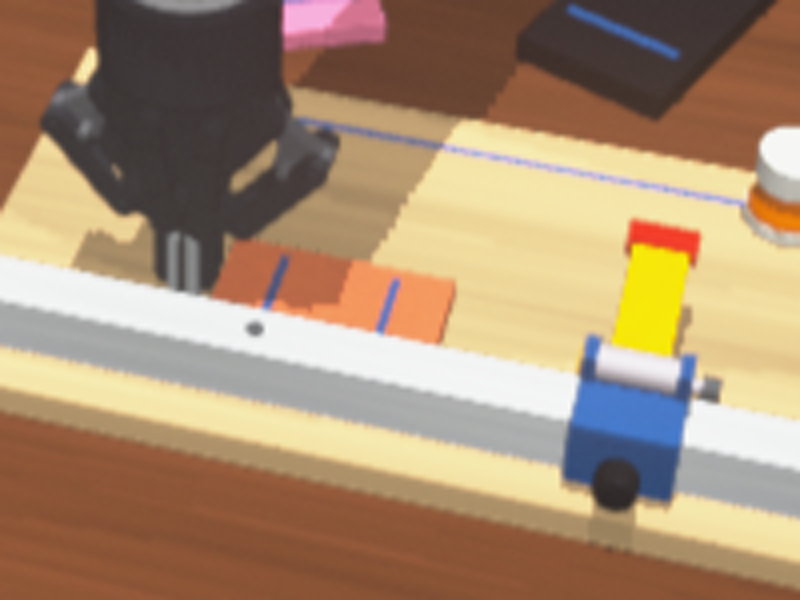

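The tile lies against the fence and looks square, with its leading end near crop (450,310), centre y≈−0.008 and about 50 mm to go. I'll go fast for 42 mm, then creep.

```bash
python3 -m crank '[[1,[0,0.5,0],[0,0,0]],[1,[0,0.5,0],[0,0,0]],[1,[0,0.5,0],[0,0,0]],[1,[0,0.5,0],[0,0,0]],[1,[0,0.5,0],[0,0,0]],[1,[0,0.5,0],[0,0,0]],[1,[0,0.5,0],[0,0,0]],[1,[0,0.3,0],[0,0,0]],[1,[0,0.2,0],[0,0,0]],[1,[0,0.1,0],[0,0,0]],[1,[0,0,0],[0,0,0]],[1,[0,0,0],[0,0,0]]]'; python3 - <<'E'
from h import *
p=cam("scene"); print([ (round(r["conf"],2),w(p,r["location"]).round(4)) for r in mark_of("tile_centre",p)[:5]])
E
```

```text
clock: 14.53
position: [0.6111, -0.0342, 0.0233]
ee_rot: [-0.498, 0.502, 0.498, 0.502]
ft_force: [0.1, 0.5, 0.2]
grip_width: 0.002
[(0.96, array([0.3319, 0.0935, 0.0041])), (0.9, array([0.61  , 0.0311, 0.0254]))]
```

```bash
python3 -m crank '[[1,[0,0.1,0],[0,0,0]],[1,[0,0.1,0],[0,0,0]],[1,[0,0.1,0],[0,0,0]],[1,[0,0.1,0],[0,0,0]],[1,[0,0.05,0],[0,0,0]],[1,[0,0.05,0],[0,0,0]],[1,[0,0.05,0],[0,0,0]],[1,[0,0.05,0],[0,0,0]],[1,[0,0,0],[0,0,0]],[1,[0,0,0],[0,0,0]]]'; python3 -m crank '[[1,[0,0.05,0],[0,0,0]],[1,[0,0.05,0],[0,0,0]],[1,[0,0.05,0],[0,0,0]],[1,[0,0.05,0],[0,0,0]],[1,[0,0,0],[0,0,0]],[1,[0,0,0],[0,0,0]]]'
```

```text
clock: 15.47
position: [0.6111, -0.0282, 0.0233]
ee_rot: [-0.498, 0.502, 0.498, 0.502]
ft_force: [-0.1, -0.5, 0.2]
grip_width: -0.002
clock: 15.97
position: [0.6111, -0.0262, 0.0233]
ee_rot: [-0.498, 0.502, 0.498, 0.502]
ft_force: [-0.7, 0.6, -0.1]
grip_width: 0.001
```

```bash
python3 - <<'E'
from h import *
p=cam("scene"); print([ (round(r["conf"],2),w(p,r["location"]).round(4)) for r in mark_of("tile_centre",p)[:5]]); o=telemetry.get_obs(); print(o["position"],o["ft_force"])
E
```

```text
[(0.89, array([ 0.6887, -0.2869,  0.0057])), (0.85, array([0.3323, 0.0931, 0.0076])), (0.68, array([0.6145, 0.0394, 0.0235]))]
[ 0.61112111 -0.02618601  0.02333094] [-0.91187464 -0.22949838 -0.67253788]
```

```bash
for i in 1; do python3 -m crank '[[1,[0,0.05,0],[0,0,0]],[1,[0,0.05,0],[0,0,0]],[1,[0,0,0],[0,0,0]]]'; python3 -m crank '[[1,[0,0.05,0],[0,0,0]],[1,[0,0.05,0],[0,0,0]],[1,[0,0,0],[0,0,0]]]'; done
```

```text
clock: 16.32
position: [0.6111, -0.0252, 0.0234]
ee_rot: [-0.498, 0.502, 0.498, 0.502]
ft_force: [0.0, -1.2, 0.6]
grip_width: 0.001
clock: 16.57
position: [0.6111, -0.0241, 0.0233]
ee_rot: [-0.498, 0.502, 0.498, 0.502]
ft_force: [0.4, -0.5, -0.8]
grip_width: -0.002
```

```bash
python3 -m crank '[[1,[0,0.05,0],[0,0,0]],[1,[0,0.05,0],[0,0,0]],[1,[0,0,0],[0,0,0]]]'; python3 -m crank '[[1,[0,0.05,0],[0,0,0]],[1,[0,0.05,0],[0,0,0]],[1,[0,0,0],[0,0,0]]]'
```

```text
clock: 16.82
position: [0.6111, -0.0231, 0.0234]
ee_rot: [-0.498, 0.502, 0.498, 0.502]
ft_force: [0.2, -1.6, -0.2]
grip_width: -0.001
clock: 17.07
position: [0.6111, -0.0221, 0.0233]
ee_rot: [-0.498, 0.502, 0.498, 0.502]
ft_force: [-0.3, -0.5, 0.3]
grip_width: -0.001
```

```bash
python3 -m crank '[[1,[0,0.05,0],[0,0,0]],[1,[0,0.05,0],[0,0,0]],[1,[0,0,0],[0,0,0]]]'; python3 -m crank '[[1,[0,0.05,0],[0,0,0]],[1,[0,0,0],[0,0,0]]]'; python3 -m crank '[[1,[0,0.05,0],[0,0,0]],[1,[0,0,0],[0,0,0]]]'
```

```text
clock: 17.32
position: [0.6111, -0.0211, 0.0233]
ee_rot: [-0.498, 0.502, 0.498, 0.502]
ft_force: [0.8, -0.4, -0.9]
grip_width: 0.001
clock: 17.48
position: [0.6111, -0.0207, 0.0233]
ee_rot: [-0.498, 0.502, 0.498, 0.502]
ft_force: [0.1, -0.9, -0.7]
grip_width: -0.003
clock: 17.65
position: [0.6111, -0.0202, 0.0233]
ee_rot: [-0.498, 0.502, 0.498, 0.502]
ft_force: [-0.5, 0.6, -0.1]
grip_width: -0.001
```

```bash
python3 -m crank '[[1,[0,0.05,0],[0,0,0]],[1,[0,0.05,0],[0,0,0]],[1,[0,0,0],[0,0,0]]]'; python3 -m crank '[[1,[0,0.05,0],[0,0,0]],[1,[0,0,0],[0,0,0]]]'; python3 - <<'E'
from h import *
p=cam("scene"); cv2.imwrite("pics/s7.png",cv2.resize(p["frame"][240:350,330:470,::-1],(763,600),interpolation=cv2.INTER_CUBIC))
print([ (round(r["conf"],2),w(p,r["location"]).round(4)) for r in mark_of("tile_centre",p)[:5]]); 
E
```

```text
clock: 17.9
position: [0.6111, -0.0191, 0.0234]
ee_rot: [-0.498, 0.502, 0.498, 0.502]
ft_force: [-0.3, -0.0, 0.2]
grip_width: 0.001
clock: 18.07
position: [0.6111, -0.0187, 0.0234]
ee_rot: [-0.498, 0.502, 0.498, 0.502]
ft_force: [1.0, -0.2, -0.4]
grip_width: -0.002
[(0.8, array([0.3341, 0.0965, 0.0062])), (0.71, array([ 0.6863, -0.2847,  0.0053])), (0.56, array([0.6117, 0.0476, 0.0239]))]
```

View pics/s7.png

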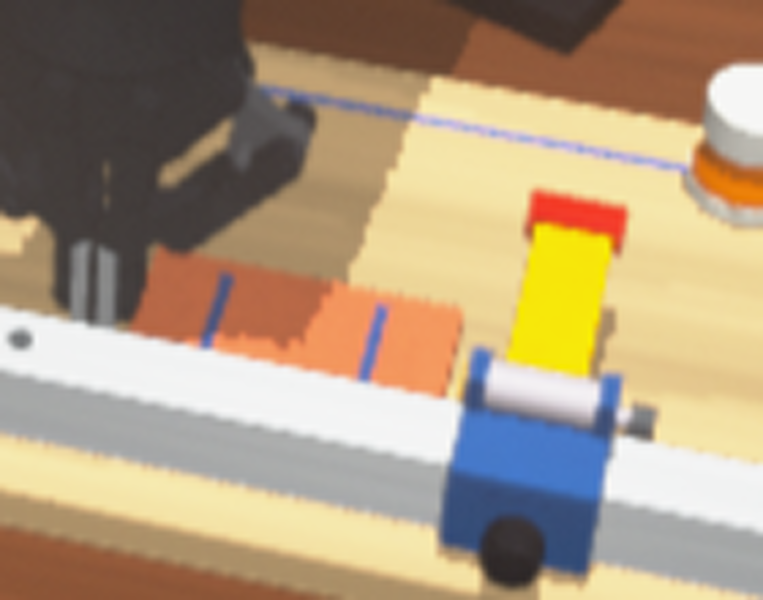

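The tile is still sliding square along the fence. Its leading corner is at crop (460,310), and the screw head is hidden behind the carriage. I'll keep creeping.

```bash
python3 -m crank '[[1,[0,0.05,0],[0,0,0]],[1,[0,0.05,0],[0,0,0]],[1,[0,0,0],[0,0,0]]]'; python3 -m crank '[[1,[0,0.05,0],[0,0,0]],[1,[0,0.05,0],[0,0,0]],[1,[0,0,0],[0,0,0]]]'
```

```text
clock: 18.42
position: [0.6111, -0.0177, 0.0233]
ee_rot: [-0.498, 0.502, 0.498, 0.502]
ft_force: [-0.8, -0.8, -0.1]
grip_width: 0.002
clock: 18.67
position: [0.6111, -0.0167, 0.0233]
ee_rot: [-0.498, 0.502, 0.498, 0.502]
ft_force: [0.1, -0.8, 0.3]
grip_width: -0.001
```

```bash
python3 -m crank '[[1,[0,0.05,0],[0,0,0]],[1,[0,0.05,0],[0,0,0]],[1,[0,0,0],[0,0,0]]]'; python3 -m crank '[[1,[0,0.05,0],[0,0,0]],[1,[0,0.05,0],[0,0,0]],[1,[0,0,0],[0,0,0]]]'
```

```text
clock: 18.92
position: [0.6111, -0.0157, 0.0233]
ee_rot: [-0.498, 0.502, 0.498, 0.502]
ft_force: [-0.6, -0.6, 0.0]
grip_width: -0.003
clock: 19.17
position: [0.6111, -0.0148, 0.0233]
ee_rot: [-0.498, 0.502, 0.498, 0.502]
ft_force: [0.1, -0.8, 0.4]
grip_width: -0.002
```

```bash
python3 -m crank '[[1,[0,0.05,0],[0,0,0]],[1,[0,0.05,0],[0,0,0]],[1,[0,0,0],[0,0,0]]]'; python3 -m crank '[[1,[0,0.05,0],[0,0,0]],[1,[0,0.05,0],[0,0,0]],[1,[0,0,0],[0,0,0]]]'
```

```text
clock: 19.42
position: [0.6113, -0.014, 0.0236]
ee_rot: [-0.498, 0.502, 0.498, 0.502]
ft_force: [0.1, -0.5, 3.3]
grip_width: 0.0
clock: 19.67
position: [0.6114, -0.0127, 0.0236]
ee_rot: [-0.498, 0.502, 0.498, 0.502]
ft_force: [-0.6, -1.0, 3.3]
grip_width: -0.0
```

An upward force of 3.3 N appeared with no push along y, so I look before going on.

```bash
python3 - <<'E'
from h import *
p=cam("scene"); cv2.imwrite("pics/s8.png",cv2.resize(p["frame"][200:340,310:490,::-1],(771,600),interpolation=cv2.INTER_CUBIC))
o=telemetry.get_obs(); print(o["position"],o["ft_force"],o["torque"])
for t in("tile_centre","stop_knob","stop_plate","stop_hinge"): print(t,[ (round(r["conf"],2),w(p,r["location"]).round(4)) for r in mark_of(t,p)[:3]]); 
E
```

```text
[ 0.61143185 -0.01269768  0.02363921] [ 0.44577447 -1.7730997   3.1715569 ] [-0.39829439  0.02121005  0.01063717]
tile_centre [(0.86, array([0.6105, 0.0495, 0.0252])), (0.85, array([0.3308, 0.0942, 0.0072])), (0.65, array([ 0.6865, -0.2854,  0.006 ]))]
stop_knob [(0.59, array([0.5704, 0.1257, 0.0654]))]
stop_plate [(0.9, array([0.6079, 0.1293, 0.0283]))]
stop_hinge [(0.6, array([0.6458, 0.1238, 0.0669]))]
```

View pics/s8.png

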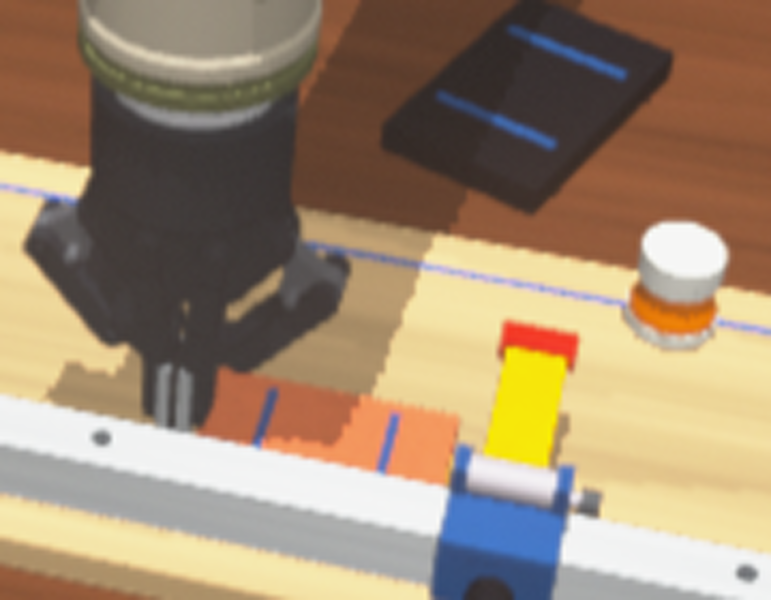

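The tile mark has lagged the finger by about 3 mm since the force appeared, so the tile seems to be touching the screw while the fingertip bevel bears down on its top edge. I back off, lower the tip 3 mm and push again lower on the edge.

```bash
python3 -m crank '[[1,[0,-0.3,0],[0,0,0]],[1,[0,-0.5,0],[0,0,0]],[1,[0,0,-0.15],[0,0,0]],[1,[0,0,-0.15],[0,0,0]],[1,[0,0,0],[0,0,0]],[1,[0,0,0],[0,0,0]]]'; python3 - <<'E'
from h import *
o=telemetry.get_obs(); print(o["torque"])
p=cam("scene"); print([ (round(r["conf"],2),w(p,r["location"]).round(4)) for r in mark_of("tile_centre",p)[:3]])
E
python3 -m crank '[[1,[0,0.2,0],[0,0,0]],[1,[0,0.1,0],[0,0,0]],[1,[0,0.1,0],[0,0,0]],[1,[0,0.05,0],[0,0,0]],[1,[0,0,0],[0,0,0]]]'; python3 -c "
from h import *
o=telemetry.get_obs(); print(o['position'],o['torque'])"
```

```text
clock: 20.42
position: [0.6118, -0.0195, 0.0229]
ee_rot: [-0.498, 0.501, 0.499, 0.503]
ft_force: [-10.5, 2.3, 28.1]
grip_width: -0.003
[0.78350603 2.24665121 0.13750849]
[(0.97, array([0.3302, 0.0928, 0.0075])), (0.89, array([0.61  , 0.0451, 0.0269])), (0.79, array([ 0.6863, -0.2854,  0.0072]))]
clock: 20.93
position: [0.6118, -0.0189, 0.023]
ee_rot: [-0.498, 0.502, 0.497, 0.502]
ft_force: [-9.3, -8.2, 29.7]
grip_width: -0.002
[ 0.61175843 -0.01894645  0.02301899] [-1.38953679  2.11775494  0.10785439]
```

The fingertip is pressing on the board at z≈0.023, which also explains the earlier 3.3 N. I raise it to about 0.0255 and continue.

```bash
python3 -m crank '[[1,[0,-0.2,0.3],[0,0,0]],[1,[0,0,0.2],[0,0,0]],[1,[0,0,0],[0,0,0]]]'; python3 -m crank '[[1,[0,0.1,0],[0,0,0]],[1,[0,0.1,0],[0,0,0]],[1,[0,0.1,0],[0,0,0]],[1,[0,0.1,0],[0,0,0]],[1,[0,0.1,0],[0,0,0]],[1,[0,0,0],[0,0,0]]]';python3 -c "
from h import *
o=telemetry.get_obs(); print(o['position'],o['torque'])"
```

```text
clock: 21.18
position: [0.611, -0.0178, 0.0253]
ee_rot: [-0.498, 0.502, 0.498, 0.502]
ft_force: [0.5, -0.2, -0.4]
grip_width: 0.002
clock: 21.68
position: [0.611, -0.0129, 0.0251]
ee_rot: [-0.498, 0.502, 0.498, 0.502]
ft_force: [0.8, -0.2, 0.1]
grip_width: 0.001
[ 0.61099609 -0.01290622  0.02512971] [-0.05128093 -0.00928814 -0.04249078]
```

```bash
python3 -m crank '[[1,[0,0.05,0],[0,0,0]],[1,[0,0.05,0],[0,0,0]],[1,[0,0,0],[0,0,0]]]'; python3 -m crank '[[1,[0,0.05,0],[0,0,0]],[1,[0,0.05,0],[0,0,0]],[1,[0,0,0],[0,0,0]]]';python3 -c "
from h import *
o=telemetry.get_obs(); print(o['position'],o['torque'])"
```

```text
clock: 21.93
position: [0.6111, -0.0122, 0.0253]
ee_rot: [-0.498, 0.502, 0.498, 0.502]
ft_force: [-0.6, -0.3, -1.0]
grip_width: 0.005
clock: 22.18
position: [0.6111, -0.0112, 0.0253]
ee_rot: [-0.498, 0.502, 0.498, 0.502]
ft_force: [-0.2, -0.9, -0.5]
grip_width: -0.001
[ 0.61112318 -0.01120529  0.02533844] [-0.03182277 -0.0064573  -0.00193446]
```

```bash
python3 -m crank '[[1,[0,0.05,0],[0,0,0]],[1,[0,0.05,0],[0,0,0]],[1,[0,0,0],[0,0,0]]]'; python3 -m crank '[[1,[0,0.05,0],[0,0,0]],[1,[0,0.05,0],[0,0,0]],[1,[0,0,0],[0,0,0]]]';python3 - <<'E'
from h import *
o=telemetry.get_obs(); print(o['position'],o['torque'])
for i in range(3):
    p=cam("scene"); print([ (round(r["conf"],2),w(p,r["location"]).round(4)) for r in mark_of("tile_centre",p)[:3]])
cv2.imwrite("pics/s9.png",cv2.resize(p["frame"][270:330,350:430,::-1],(800,600),interpolation=cv2.INTER_CUBIC))
E
```

```text
clock: 22.43
position: [0.6112, -0.0102, 0.0254]
ee_rot: [-0.498, 0.502, 0.498, 0.502]
ft_force: [-0.4, -0.3, -1.2]
grip_width: -0.001
clock: 22.68
position: [0.6111, -0.0098, 0.0253]
ee_rot: [-0.498, 0.502, 0.498, 0.502]
ft_force: [-0.3, -2.8, -0.1]
grip_width: -0.0
[ 0.61109282 -0.00975468  0.02532783] [-0.55348179  0.02574115 -0.01310629]
[(0.64, array([0.6149, 0.0464, 0.023 ])), (0.63, array([0.3329, 0.0948, 0.0073])), (0.58, array([ 0.6889, -0.2898,  0.0103]))]
[(0.83, array([ 0.6867, -0.2865,  0.0043])), (0.67, array([0.611 , 0.0498, 0.0224])), (0.59, array([0.3339, 0.094 , 0.008 ]))]
[(0.83, array([0.3317, 0.0935, 0.0071])), (0.81, array([ 0.687 , -0.2847,  0.0061])), (0.67, array([0.612 , 0.049 , 0.0235]))]
```

View pics/s9.png

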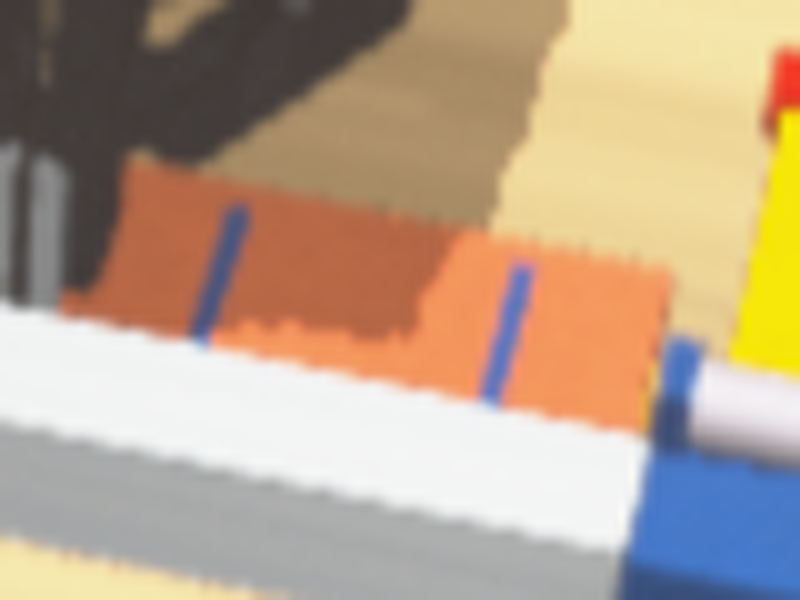

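Contact with the screw shows as Fy −2.8 N with a moment to match, and a brass sliver is visible at crop (655,380) by the tile end, which stands square to the fence. I press a touch more.

```bash
python3 -m crank '[[1,[0,0.03,0],[0,0,0]],[1,[0,0.03,0],[0,0,0]],[1,[0,0,0],[0,0,0]],[1,[0,0,0],[0,0,0]]]';python3 -c "
from h import *
o=telemetry.get_obs(); print(o['position'],o['ft_force'],o['torque'])"
```

```text
clock: 23.32
position: [0.6111, -0.0096, 0.0253]
ee_rot: [-0.498, 0.502, 0.498, 0.502]
ft_force: [2.0, -5.8, -0.6]
grip_width: -0.004
[ 0.61105731 -0.00959332  0.02532403] [ 2.00667685 -5.84886076 -0.56740866] [-1.23053419  0.03130336  0.02664152]
```

```bash
python3 -m crank '[[1,[0,0.02,0],[0,0,0]],[1,[0,0,0],[0,0,0]],[1,[0,0,0],[0,0,0]],[1,[0,0,0],[0,0,0]],[1,[0,0,0],[0,0,0]],[1,[0,0,0],[0,0,0]]]'; python3 -m crank '[[1,[0,-0.1,0],[0,0,0]],[1,[0,-0.5,0],[0,0,0]],[1,[0,-2,0],[0,0,0]],[1,[0,-3,0],[0,0,0]],[1,[0,0,3],[0,0,0]],[1,[0,0,4],[0,0,0]],[1,[0,0,4],[0,0,0]],[1,[-4,0,0],[0,0,0]],[1,[-4,0,0],[0,0,0]],[1,[-4,0,0],[0,0,0]],[1,[0,0,0],[0,0,0]],[1,[0,0,0],[0,0,0]]]'; python3 - <<'E'
from h import *
q=cam("top"); save(q,"t10full.png")
cv2.imwrite("pics/t10.png",cv2.resize(q["frame"][120:240,130:330,::-1],(800,480),interpolation=cv2.INTER_CUBIC))
try: print(tile(q,(170,140,365,225)))
except Exception as e: print(e)
p=cam("scene")
for n,s in(("top",q),("scene",p)):
  for t in ("tile_centre","fence"): print(n,t,[(round(r["conf"],2),w(s,r["location"]).round(4)) for r in mark_of(t,s)[:3]])
E
```

```text
clock: 23.82
position: [0.611, -0.0096, 0.0253]
ee_rot: [-0.498, 0.502, 0.498, 0.502]
ft_force: [-0.7, -4.8, -0.3]
grip_width: 0.0
clock: 24.82
position: [0.4894, -0.0638, 0.1356]
ee_rot: [-0.498, 0.501, 0.499, 0.502]
ft_force: [0.7, -0.0, 1.4]
grip_width: 0.003
(array([[572.4, 148. ],
       [573.4, 117.8],
       [590. , 118.3],
       [589. , 148.6]], dtype=float32), ((581.226806640625, 133.16842651367188), (16.606468200683594, 30.295713424682617), 1.9050307273864746))
top tile_centre [(0.71, array([ 0.687 , -0.2874,  0.0051]))]
top fence []
scene tile_centre [(0.95, array([ 0.6861, -0.2871,  0.01  ])), (0.86, array([0.6145, 0.0518, 0.0246])), (0.82, array([0.332 , 0.0924, 0.0076]))]
scene fence [(0.56, array([0.6406, 0.0282, 0.0151]))]
```

View pics/t10.png

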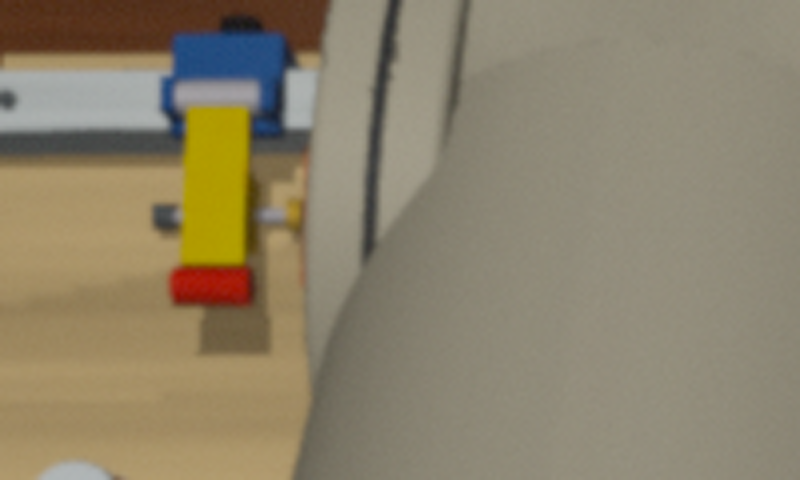

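Top view: the tile end (crop x≈303) is right on the brass head (crop (295,213)), and the stop is still down. Now I pinch the knob again.

```bash
python3 -m crank '[[0.6,[1.4,3.1,0],[0,0,0]],[0.3,[1.4,3.1,0],[0,0,0]],[0,[1.4,3.1,0],[0,0,0]],[0,[1.4,3.1,0],[0,0,0]],[0,[1.4,3.1,0],[0,0,0]],[0,[1.1,3.1,0],[0,0,0]],[0,[0,0.05,0],[0,0,0]],[0,[0,0,0],[0,0,0]],[0,[0,0,0],[0,0,0]]]' 25; python3 - <<'E'
from h import *
for n in ("top","scene"):
  s=cam(n)
  for t in ("tile_centre","stop_knob"): print(n,t,[(round(r["conf"],2),w(s,r["location"]).round(4)) for r in mark_of(t,s)[:4]])
  if n=="top": print(tile(s,(200,140,365,225)))
E
```

```text
clock: 25.87
position: [0.5723, 0.1216, 0.1348]
ee_rot: [-0.498, 0.502, 0.498, 0.502]
ft_force: [-0.3, -0.9, -0.3]
grip_width: 1.001
top tile_centre [(0.95, array([0.3334, 0.0946, 0.0105])), (0.68, array([ 0.6859, -0.29  ,  0.0047])), (0.58, array([ 0.3508, -0.0839,  0.0113])), (0.55, array([0.6092, 0.0451, 0.0252]))]
top stop_knob [(0.59, array([0.5676, 0.1251, 0.0645]))]
(array([[578.7,  -2.9],
       [637.6,  -3.6],
       [638.7,  96. ],
       [579.8,  96.6]], dtype=float32), ((608.6868896484375, 46.52297592163086), (99.5570068359375, 58.8751335144043), 89.38145446777344))
scene tile_centre [(0.76, array([0.6109, 0.0482, 0.0231])), (0.7, array([0.3301, 0.0904, 0.0086])), (0.69, array([ 0.3534, -0.082 ,  0.0083])), (0.62, array([ 0.6855, -0.2872,  0.0053]))]
scene stop_knob [(0.93, array([0.5709, 0.1217, 0.0661]))]
```

The tile is flush, its y axis is within about 0.01 rad of the fence, and its end is at y≈0.096. I descend and pinch.

```bash
python3 -m crank '[[0,[-0.2,0.1,-2.5],[0,0,0]],[0,[0,0,-2.5],[0,0,0]],[0,[0,0,-2.5],[0,0,0]],[0,[0,0,-1.4],[0,0,0]],[0,[0,0,0],[0,0,0]],[0.3,[0,0,0],[0,0,0]],[0.5,[0,0,0],[0,0,0]],[0.6,[0,0,0],[0,0,0]],[0.7,[0,0,0],[0,0,0]],[0.8,[0,0,0],[0,0,0]],[1,[0,0,0],[0,0,0]],[1,[0,0,0],[0,0,0]]]' 30; python3 -m crank '[[1,[0,0,0],[0,0,0]]]'
```

```text
clock: 27.17
position: [0.5707, 0.1226, 0.0475]
ee_rot: [-0.498, 0.502, 0.498, 0.502]
ft_force: [-1.5, -2.2, 6.2]
grip_width: 0.344
clock: 27.25
position: [0.5707, 0.1226, 0.0475]
ee_rot: [-0.498, 0.502, 0.498, 0.502]
ft_force: [-1.2, -2.2, 6.6]
grip_width: 0.34
```

```bash
python3 -m crank '[[1,[0.05,0,1.0],[0,0,0]],[1,[0.2,0,1.0],[0,0,0]],[1,[0.3,0,0.95],[0,0,0]],[1,[0.45,0,0.9],[0,0,0]],[1,[0.55,0,0.8],[0,0,0]],[1,[0.65,0,0.75],[0,0,0]],[1,[0,0,0],[0,0,0]]]'; python3 -m crank '[[1,[0.75,0,0.65],[0,0,0]],[1,[0.8,0,0.55],[0,0,0]],[1,[0.9,0,0.45],[0,0,0]],[1,[0.95,0,0.3],[0,0,0]],[1,[1.0,0,0.2],[0,0,0]],[1,[1.0,0,0.05],[0,0,0]],[1,[0,0,0],[0,0,0]]]'
```

```text
clock: 27.83
position: [0.5932, 0.1226, 0.102]
ee_rot: [-0.498, 0.502, 0.498, 0.502]
ft_force: [-6.2, -4.4, 5.2]
grip_width: 0.34
clock: 28.42
position: [0.6479, 0.1225, 0.1233]
ee_rot: [-0.498, 0.502, 0.497, 0.503]
ft_force: [-1.4, -3.7, 6.0]
grip_width: 0.343
```

```bash
python3 -m crank '[[1,[0.6,0,-0.03],[0,0,0]],[1,[0.6,0,-0.08],[0,0,0]],[1,[0.6,0,-0.12],[0,0,0]],[1,[0.2,0,-0.05],[0,0,0]],[1,[0,0,0],[0,0,0]],[1,[0,0,0],[0,0,0]]]'; python3 -m crank '[[0.5,[0,0,0],[0,0,0]],[0.2,[0,0,0],[0,0,0]],[0,[0,0,0],[0,0,0]],[0,[0,0,0],[0,0,0]],[0,[0,0,0],[0,0,0]],[0,[0,0,2],[0,0,0]],[0,[0,0,3],[0,0,0]],[0,[0,0,3.5],[0,0,0]],[0,[-1,3.5,0],[0,0,0]],[0,[-1,3.5,0],[0,0,0]],[0,[-1,3.5,0],[0,0,0]],[0,[-1,3.5,0],[0,0,0]]]'; python3 -m crank '[[0,[-1,3.5,0],[0,0,0]],[0,[-1,3.5,0],[0,0,0]],[0,[-1,3.5,0],[0,0,0]],[0,[-1,3.5,0],[0,0,0]],[0,[0,0,0],[0,0,0]],[0,[0,0,0],[0,0,0]]]'; python3 - <<'E'
from h import *
for n in ("top","scene"):
  s=cam(n)
  for t in ("tile_centre","stop_knob","stop_hinge","stop_plate"): print(n,t,[(round(r["conf"],2),w(s,r["location"]).round(4)) for r in mark_of(t,s)[:4]])
  if n=="top": print(tile(s,(200,140,365,225)))
  save(s,n+"_end.png")
E
```

```text
clock: 28.92
position: [0.6671, 0.1224, 0.1208]
ee_rot: [-0.499, 0.501, 0.497, 0.503]
ft_force: [0.5, -4.4, 5.3]
grip_width: 0.343
clock: 29.92
position: [0.6255, 0.2646, 0.2048]
ee_rot: [-0.498, 0.502, 0.498, 0.502]
ft_force: [1.0, -0.1, 0.1]
grip_width: 0.993
clock: 30.42
position: [0.5842, 0.4062, 0.2038]
ee_rot: [-0.499, 0.501, 0.5, 0.501]
ft_force: [-0.2, -0.8, 0.3]
grip_width: 0.999
top tile_centre [(0.86, array([0.611 , 0.0461, 0.0245])), (0.84, array([ 0.6841, -0.2913,  0.0044])), (0.7, array([0.329 , 0.0977, 0.0087])), (0.56, array([ 0.3508, -0.0827,  0.0121]))]
top stop_knob [(0.61, array([0.6541, 0.1233, 0.1397]))]
top stop_hinge [(0.95, array([0.6425, 0.1233, 0.0659]))]
top stop_plate [(0.85, array([0.6157, 0.1255, 0.1043]))]
(array([[578.7,  -3.2],
       [637.6,  -3.9],
       [638.7,  95.5],
       [579.8,  96.2]], dtype=float32), ((608.6802368164062, 46.15386962890625), (99.41829681396484, 58.88057327270508), 89.38142395019531))
scene tile_centre [(0.96, array([0.6122, 0.0497, 0.0247])), (0.81, array([ 0.6869, -0.2839,  0.0082])), (0.65, array([0.3319, 0.0948, 0.0088])), (0.58, array([ 0.3535, -0.0776,  0.0062]))]
scene stop_knob [(0.59, array([0.6562, 0.1234, 0.1374]))]
scene stop_hinge [(0.84, array([0.6433, 0.1237, 0.065 ]))]
scene stop_plate [(0.97, array([0.6132, 0.127 , 0.1065]))]
```

The stop looks past upright, but the knob is further forward than the hand took it. I'll check the angle from the red knob's pixels against the down picture.

```bash
python3 - <<'E'
from h import *
T=cam("top"); S=cam("scene")
def red(f):
    h=cv2.cvtColor(f,cv2.COLOR_BGR2HSV); m=cv2.inRange(h,(0,200,120),(3,255,255))|cv2.inRange(h,(176,200,120),(180,255,255))
    n,l,s,c=cv2.connectedComponentsWithStats(m); 
    return sorted([(int(s[i,4]),c[i].round(1).tolist()) for i in range(1,n)],reverse=True)[:2]
for f in ("top0","t3","top_end","scene0","scene_end"): print(f,red(cv2.imread(f"pics/{f}.png")))
hx,hz=.6465,.064
for th in (0,1.45,1.5,1.55,1.6,1.65,1.7,1.8,1.9):
    # knob 76 mm out; 1 mm above the hinge when down
    X=[hx-.076*np.cos(th)+.001*np.sin(th),.1232,hz+.076*np.sin(th)+.001*np.cos(th)]
    print(th,px(T,X).round(1),px(S,X).round(1))
E
```

```text
top0 [(170, [171.1, 119.9])]
t3 [(78, [182.2, 191.2])]
top_end [(163, [171.4, 115.9])]
scene0 [(113, [434.9, 278.4])]
scene_end [(118, [434.3, 281.4])]
0 [182.1 191.5] [435.1 280.1]
1.45 [170.7 129.8] [435.7 273. ]
1.5 [170.7 127.2] [435.4 274.5]
1.55 [170.8 124.6] [435.1 276. ]
1.6 [170.9 122.1] [434.8 277.7]
1.65 [171.1 119.7] [434.5 279.4]
1.7 [171.3 117.3] [434.1 281.3]
1.8 [171.8 112.9] [433.3 285.3]
1.9 [172.4 108.8] [432.5 289.6]
```

Both cameras agree on about 1.70–1.73 rad, well past 1.55. The tile moved less than 0.5 mm during the flip, and the arm is clear. Handing in.

```bash
python3 -c "
from h import *
o=telemetry.get_obs(); print(o['clock'],o['position'],o['ft_force']); print(manip.hand_in())"
```

```text
31.0167 [0.58623196 0.40282079 0.20460926] [-0.26650201 -0.24872762  0.73227103]
the job is handed in; nothing more can be done
None
```

I handed the job in at 31 s: the stop was flipped down, the tile gauged against the screw, and the stop flipped back past upright. No verdict was reported, so the results below are from my own checks.

**What I did**
- **Stop down:** I pinched the red knob, swung the stop onto its rest and pressed it there with about 21 N. Afterwards the knob measured z≈0.065, which is fully down.
- **Tile to the fence:** I pushed the small terracotta tile flush, then slid it about 13 cm along the fence.
- **Gauging:** The tile pressed on the screw with about 5 to 6 N at the wrist, held for over half a second.
- **Stop up:** I backed the finger off, pinched the knob again, swung the stop up and moved the arm clear.

**Last checks**
- **Stop angle:** It reads about 1.73 rad from the top camera and 1.70 rad from the scene camera. It settled a little short of the 1.8 rad I aimed for, but well above 1.55.
- **Tile position:** It lies flush to the fence and square to within about 0.01 rad. Its end shifted about 0.4 mm between before and after the flip, which is within the measuring noise.
- **Robot:** The arm was clear of everything, with the wrist force near zero.

**What went wrong or was not checked**
- While creeping, the fingertip scraped the board at about 28 N when I lowered it; I raised it and carried on. The board was met at TCP z≈0.023, not at the expected 0.018.
- The tile-centre network scattered by about 4 mm, so I found the screw contact from the wrist force and moment instead.
- I did not measure the jars and the cup again at the end. The small jar on the board was in place in the views I looked at, and the arm passed well above the blue jar and the cup.

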